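# Present the marked pump housing to the inspection camera

## Task

Take the pump housing out of the nest marked by the ball-headed pin and hold it up to the inspection camera for a picture: the mouth of its port centred on the lens axis 100 mm in front of the lens, the port pointing squarely at the lens, and the housing right way up as the tilted camera sees it (tipped by as much as the camera is, with no roll). Leave the other housings, the camera and everything else on the bench where they are, and finish while still holding the housing steady there in the gripper.

Things in the scene. Friction and masses are not known exactly. Their poses are not given: they have to be found in the camera images.
- fixture: Steel fixture, fixed: plate 190 x 330 x 12 mm (own x -115 to +75, y +-165 mm) with three open-topped aluminium nests in a row at y = +100 (left), 0 (middle), -100 mm (right), and a black handle bar along each end (y = +-160 mm, top 47 mm above the table). Origin: on the table under the middle nest; z up, x away from the robot (yaw within 0.4 rad).
- nest_left (a point): Centre of the floor of the left nest (12 mm above the table), axes as the fixture. The nest is a pocket 49 x 43 mm with walls 18 mm high and about 10 mm thick.
- nest_middle (a point): Centre of the floor of the middle nest (12 mm above the table), axes as the fixture. The nest is a pocket 49 x 43 mm with walls 18 mm high and about 10 mm thick.
- nest_right (a point): Centre of the floor of the right nest (12 mm above the table), axes as the fixture. The nest is a pocket 49 x 43 mm with walls 18 mm high and about 10 mm thick.
- housing_left: Loose cast pump housing (0.25-0.5 kg), 18 mm deep in the left nest, 1.5 mm play; all alike. Block 46 (x) x 40 (y) x 64 mm, cap 24 mm wide, 10 high on top. Port flange (30 mm across, 14 long, black bore) on its +x face, dark stub (24 across, 30 long) on its -x face, axes 42 mm up. Flat +-y sides are free to grip above the nest. Origin: centre of underside; x out of the port, z up.
- housing_middle: Loose cast pump housing (0.25-0.5 kg), 18 mm deep in the middle nest, 1.5 mm play; all alike. Block 46 (x) x 40 (y) x 64 mm, cap 24 mm wide, 10 high on top. Port flange (30 mm across, 14 long, black bore) on its +x face, dark stub (24 across, 30 long) on its -x face, axes 42 mm up. Flat +-y sides are free to grip above the nest. Origin: centre of underside; x out of the port, z up.
- housing_right: Loose cast pump housing (0.25-0.5 kg), 18 mm deep in the right nest, 1.5 mm play; all alike. Block 46 (x) x 40 (y) x 64 mm, cap 24 mm wide, 10 high on top. Port flange (30 mm across, 14 long, black bore) on its +x face, dark stub (24 across, 30 long) on its -x face, axes 42 mm up. Flat +-y sides are free to grip above the nest. Origin: centre of underside; x out of the port, z up.
- port_left (a point): Centre of the port mouth of the housing in the left nest: 37 mm along x and 42 mm up from that housing's origin; axes as the housing.
- port_middle (a point): Centre of the port mouth of the housing in the middle nest: 37 mm along x and 42 mm up from that housing's origin; axes as the housing.
- port_right (a point): Centre of the port mouth of the housing in the right nest: 37 mm along x and 42 mm up from that housing's origin; axes as the housing.
- marker_pin: Steel pin fixed upright in the fixture plate, 66 mm tall, ball head 28 mm across. It stands 88 mm from the centre of one of the three nests, straight behind it on the robot's side, and so marks that nest; flat steel discs (20 mm across, 6 high) fill that spot at the other two. Origin: centre of its foot, on the plate.
- camera_stand: Inspection camera stand, fixed: foot 120 x 120 x 14 mm, column 30 mm square and 410 mm tall at x = +130 mm, black carriage and tilted grey camera head (46 mm square, 60 long) with a black lens barrel 34 mm across, 20 long. Origin: on the table 100 mm in front of the foot's centre (about below the lens). The camera looks along -x, towards the robot, and down.
- lens (a point): Centre of the camera lens's front face. Axes of the camera head: -x is the viewing direction (0.3 to 0.6 rad below level), y is level, z is the camera's up. Height and tilt differ from run to run and stay put in a run unless the camera is knocked.
- focus (a point): The point in the air where the camera is in focus: on the viewing axis, 100 mm in front of the lens's front face (at x = -100 mm, y = z = 0 from the lens); same axes as lens.
- plug: Bystander: loose brass plug, 24 mm across, 16 mm high, on the fixture plate between two nests on the robot's side. Origin: centre of underside.
- collar: Bystander: loose dark steel collar, 26 mm across, 10 mm high, on the fixture plate between two nests on the robot's side. Origin: centre of underside.
- screwdriver: Bystander: loose screwdriver lying on the table beside the left end of the fixture.
- wrench: Bystander: loose wrench lying beyond the fixture, to the right.
- jar: Bystander: loose closed jar, 60 mm across, 70 mm high, to the right of the fixture. Origin: centre of underside.
- sensor_box: Bystander: loose aluminium sensor box 60 x 70 x 60 mm on the left. Origin: centre of underside.
- tray: Bystander: loose empty steel tray 120 x 140 x 35 mm on the right. Origin: centre of underside.
There are look-alikes about, which are no part of the job. What is shaped like the housing_middle but green or pink is not meant.

How it is judged (in metres and radians):
On the way:
1. the marked housing is lifted clear out of its nest in the gripper (((horizontal distance between marker_pin and nest_left below 0.105 m and z of housing_left in the frame of nest_left above 0.03 m and contact force between the fingers and housing_left above 2 N) or (horizontal distance between marker_pin and nest_middle below 0.105 m and z of housing_middle in the frame of nest_middle above 0.03 m and contact force between the fingers and housing_middle above 2 N) or (horizontal distance between marker_pin and nest_right below 0.105 m and z of housing_right in the frame of nest_right above 0.03 m and contact force between the fingers and housing_right above 2 N))), for 0.2 s.
At the end, for the whole second after the job is handed in: The marked housing is held by the fingers at rest in the air, touching neither fixture nor camera, its port mouth within 15 mm of the focus point, port pointing at the lens within 10 deg (0.17 rad) of the camera axis, and its up axis within 10 deg of the camera's up (((horizontal distance between marker_pin and nest_left below 0.105 m and distance between port_left and focus below 0.015 m and angle between the x axis of housing_left and the x axis of focus, either way round below 0.17 rad and angle between the z axis of housing_left and the z axis of focus, either way round below 0.17 rad and x of housing_left in the frame of focus below -0.01 m and z of housing_left in the frame of focus below -0.01 m and height (world z) of housing_left above 0.08 m and contact force between the fingers and housing_left above 2 N and contact force between housing_left and camera_stand below 0.2 N and contact force between housing_left and fixture below 0.2 N and linear speed of housing_left below 0.02 m/s and angular speed of housing_left below 0.15 rad/s) or (horizontal distance between marker_pin and nest_middle below 0.105 m and distance between port_middle and focus below 0.015 m and angle between the x axis of housing_middle and the x axis of focus, either way round below 0.17 rad and angle between the z axis of housing_middle and the z axis of focus, either way round below 0.17 rad and x of housing_middle in the frame of focus below -0.01 m and z of housing_middle in the frame of focus below -0.01 m and height (world z) of housing_middle above 0.08 m and contact force between the fingers and housing_middle above 2 N and contact force between housing_middle and camera_stand below 0.2 N and contact force between housing_middle and fixture below 0.2 N and linear speed of housing_middle below 0.02 m/s and angular speed of housing_middle below 0.15 rad/s) or (horizontal distance between marker_pin and nest_right below 0.105 m and distance between port_right and focus below 0.015 m and angle between the x axis of housing_right and the x axis of focus, either way round below 0.17 rad and angle between the z axis of housing_right and the z axis of focus, either way round below 0.17 rad and x of housing_right in the frame of focus below -0.01 m and z of housing_right in the frame of focus below -0.01 m and height (world z) of housing_right above 0.08 m and contact force between the fingers and housing_right above 2 N and contact force between housing_right and camera_stand below 0.2 N and contact force between housing_right and fixture below 0.2 N and linear speed of housing_right below 0.02 m/s and angular speed of housing_right below 0.15 rad/s))); the arm keeps its last pose, push and grip.
It fails at once if the left housing is moved although the marker pin does not mark its nest (not (horizontal distance between marker_pin and nest_left below 0.105 m) and distance of housing_left from where it was at the start of the episode above 0.015 m).
It fails at once if the middle housing is moved although the marker pin does not mark its nest (not (horizontal distance between marker_pin and nest_middle below 0.105 m) and distance of housing_middle from where it was at the start of the episode above 0.015 m).
It fails at once if the right housing is moved although the marker pin does not mark its nest (not (horizontal distance between marker_pin and nest_right below 0.105 m) and distance of housing_right from where it was at the start of the episode above 0.015 m).
It fails at once if the camera is knocked out of its setting (distance of lens from where it was at the start of the episode above 0.008 m).
It fails at once if a bystander is pushed away or carried off (distance of any of plug, collar, screwdriver, wrench, jar, sensor_box, tray from where it was at the start of the episode above 0.03 m).
It also fails if it takes over 32 s, if anything falls off the work surface, if the arm or the gripper's body presses on something with over 40 N, if the wrist force passes 120 N, or if a joint passes its speed limit or range.

## Robot

A 6-joint arm with a two-finger parallel gripper is mounted at the origin on the work surface. World frame = base frame: x ahead of the robot, y to its left, z up, the work surface at z = 0. Lengths are in m, angles in degrees, forces in N, time in s.
With the tool pointing down it reaches from about 0.35 to 0.875 m from the base axis. Payload 4.2 kg.
Tool frame: the origin (TCP) lies on the centre line of the jaws, within the pads' length; the fingertips stand 25 mm ahead of it and the grasp point (between the pads) lies 6 mm ahead of it (finger_overhang is the distance from the TCP to the fingertips, in m); z points along the fingers, y is the line along which they close (so a half turn about z gives the same grasp; the last joint's range is limited). The gripper opens to 87 mm and grips with 3 to 60 N. Pads are 19 mm wide; open, the fingers measure 117 mm over their backs; the gripper's body (75 mm by 190 mm) begins 51 mm behind the grasp point.
Start: joints at [83.342, 22.042, 0.453, 0, -68.411, -14.817], TCP at [0.229, 0.582, 0.22] pointing down, gripper open.
Joint ranges: [-179.83, 179.83], [-69.29, 118.12], [-61.27, 80.66], [-181.25, 117.63], [-171.15, -9.14], [-177.46, 177.46]. Speed limits (degrees/s): [159.86, 159.86, 180, 180, 180, 180].

## Interface

Orientations are given as a 3x3 rotation matrix whose columns are the frame's x, y, z axes.
In Python, from station import sense, capture, finish_job, spot_in, tip_of, finger_overhang gives the robot as it stands. The module is installed in compiled form; this text tells all that it offers.
- The arm moves only by the tool servo_tool, never from a script. Its arguments are lists of equal length, an entry for each row: "slide": the shift along the tool's x, y, z in m, a list of three; "spin": the turn about the tool's z in degrees; "grip": the closure, from 0 (fully open) to 1 (shut). A call has exactly 5 rows; each row is the pose to reach, as a shift and turn from the pose commanded when the call began, along the tool's axes at that moment; what a row does not reach only later rows make up. A row lasts 1/12 s, in which the tool goes at most 41.7 mm and 7.16 degrees, less where a joint would pass 70% of its speed; a pose out of reach is approached as far as the arm can. A call with a gripper value outside its range is refused whole. The fingers move at their own pace and stop on an object; the grip force is fixed at half the most. Time passes only in rows, so rows that repeat a pose let the fingers close, or fill a call up. It gives the time, the measured TCP pose, the force, the opening and the grip force at its end, in the units of the state.
- sense(): the state, without advancing time (a new reading comes with each control period).
- capture(name): name is "side" or "top"; returns a dict with "pixels" (400x640x3 uint8, blue, green, red), "depth" (400x640 float32, m along the optical axis (not along the pixel's ray), 0 where there is no reading), "fx", "fy", "cx", "cy" (pixels), "R" (3x3) and "t" (3): a world point X has camera coordinates R X + t. Camera axes: x right, y down, z forward; pixel columns grow to the right and rows downward; lengths in m; the calibration is good to about 2 mm. A picture is of the moment at which its call begins.
- finish_job(): hands the job in; it is judged then, once.
Trained networks look in the newest picture that a camera, given by its name, has taken for a name from the list of things; names that differ only in an ending like _2 or _b are one class to them, and where a whole thing is asked for, a point or a joint stands for the part that bears it (a point fixed in the world has none). Each returns a list of dicts, best first, with "conf" (0 to 1); they miss things now and then, are a little off and sometimes report something else, mostly with a low value. They report only what shows in the picture. A call takes as long as a camera call. They do not tell look-alikes from the thing itself.
- spot_in(thing, camera): "point" ([x, y, z] in m, in world coordinates, good to about 4 mm: the middle of the surface that is visible of it).
- tip_of(thing, camera): "point" ([x, y, z] in m, in world coordinates, good to about 4 mm: a listed point, or the origin of a listed thing).
The state is a dict: "time_s": time; "joints": joint angles; "joint_velocities": joint speeds; "effort": joint torques, N m; "tcp_pos": TCP position; "ee_rot": TCP orientation; "wrist_force": force on the tool from outside, world axes, zero at the start; "moment": the same for the moment, N m; "gripper_width": opening from 0.0 (shut) to 1.0 (fully open); "gripper_force": force on a finger pad.
Only numpy, scipy, OpenCV 4.12 (cv2) and the standard library are available. Lean on these libraries where they do the work, as an engineer would, in place of code of your own. Each camera call takes 0.05 s, during which the arm holds its last target. There are 200 camera calls.

## Working session

There is one attempt and no reset: what is moved stays moved. The work goes in short steps, Python scripts to look and compute and a tool call to move; the robot and the scene stay as the last step left them, time stands still between calls to the robot, and variables do not carry over. Pictures are saved under pics/ and viewed, at most 10 in all, crops included, and the job is handed in when it is done.

Besides the shell and the picture viewer there is one more tool, called by a JSON object that holds its "name" and its "arguments". servo_tool: Moves the arm, as the interface text tells. Its arguments: {"type":"object","properties":{"slide":{"type":"array"},"spin":{"type":"array"},"grip":{"type":"array"}},"required":["slide","spin","grip"]}

```bash
mkdir -p pics; cat > h.py <<'E'
import numpy as np, cv2
from station import *
def cloud(c):
    d=c["depth"]; v,u=np.indices(d.shape)
    P=np.stack([(u-c["cx"])/c["fx"]*d,(v-c["cy"])/c["fy"]*d,d],-1)
    return (P-c["t"])@c["R"]   # R^T (P-t)
def proj(c,X):
    p=c["R"]@np.asarray(X)+c["t"]; return np.array([c["fx"]*p[0]/p[2]+c["cx"],c["fy"]*p[1]/p[2]+c["cy"]])
E
python3 - <<'E'
from h import *
np.set_printoptions(precision=4,suppress=True)
s=sense(); print(s["time_s"],s["tcp_pos"],s["ee_rot"],finger_overhang)
for n in("side","top"):
    c=capture(n); cv2.imwrite(f"pics/{n}0.png",c["pixels"]); np.savez(f"{n}0.npz",**c)
    print(n,c["fx"],c["R"],-np.array(c["R"]).T@c["t"])
    for th in("fixture","nest_left","nest_middle","nest_right","marker_pin","lens","focus","camera_stand","port_left","port_middle","port_right","housing_middle"):
        print(th,[(np.round(r["point"],3),round(r["conf"],2)) for r in tip_of(th,n)[:4]])
E
```

```text
0.0 [0.2286 0.581  0.2185] [[ 0.9305 -0.3663 -0.0007]
 [-0.3663 -0.9305 -0.0021]
 [ 0.0001  0.0022 -1.    ]] 0.025
side 437.8382595806001 [[ 0.8261 -0.5635 -0.0055]
 [-0.3824 -0.5535 -0.7398]
 [ 0.4138  0.6133 -0.6728]] [ 0.0268 -0.7296  0.9499]
fixture [(array([ 0.539, -0.031,  0.002]), 0.86)]
nest_left [(array([0.516, 0.073, 0.011]), 0.91)]
nest_middle [(array([ 0.542, -0.03 ,  0.011]), 0.95)]
nest_right [(array([ 0.562, -0.129,  0.008]), 0.56), (array([ 0.475, -0.088,  0.013]), 0.31)]
marker_pin [(array([ 0.578, -0.019,  0.053]), 0.69), (array([0.427, 0.052, 0.013]), 0.63)]
lens [(array([0.685, 0.108, 0.287]), 0.96), (array([0.519, 0.072, 0.01 ]), 0.74)]
focus []
camera_stand [(array([ 0.673,  0.105, -0.001]), 0.75)]
port_left [(array([0.553, 0.08 , 0.054]), 0.59)]
port_middle [(array([ 0.352, -0.279,  0.043]), 0.92), (array([ 0.579, -0.016,  0.054]), 0.9), (array([ 0.286, -0.205,  0.043]), 0.62)]
port_right [(array([ 0.6  , -0.115,  0.054]), 0.66)]
housing_middle [(array([ 0.296, -0.162, -0.   ]), 0.82), (array([ 0.542, -0.027,  0.014]), 0.74), (array([ 0.319, -0.304, -0.002]), 0
[... 372 characters left out ...]
t_right [(array([ 0.562, -0.127,  0.015]), 0.98)]
marker_pin [(array([0.428, 0.05 , 0.013]), 0.38)]
lens [(array([0.684, 0.104, 0.288]), 0.58)]
focus [(array([ 0.596, -0.118,  0.056]), 0.15)]
camera_stand [(array([0.673, 0.109, 0.002]), 0.58)]
port_left [(array([0.553, 0.082, 0.054]), 0.67)]
port_middle [(array([ 0.35 , -0.283,  0.043]), 0.9), (array([ 0.576, -0.02 ,  0.055]), 0.6), (array([ 0.291, -0.197,  0.043]), 0.58), (array([ 0.565, -0.126,  0.012]), 0.49)]
port_right [(array([ 0.599, -0.118,  0.057]), 0.57), (array([ 0.564, -0.121,  0.01 ]), 0.52)]
housing_middle [(array([ 0.541, -0.031,  0.015]), 0.66), (array([ 0.324, -0.302,  0.003]), 0.65), (array([ 0.301, -0.167, -0.001]), 0.57)]
```

```bash
sleep 1; ls pics
```

```text
side0.png
top0.png
```

View pics/side0.png

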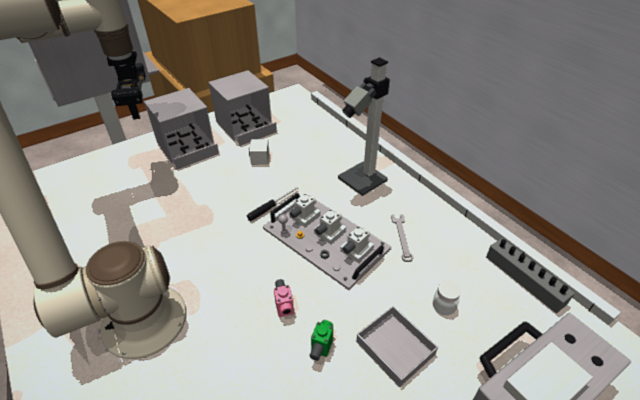

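View pics/top0.png

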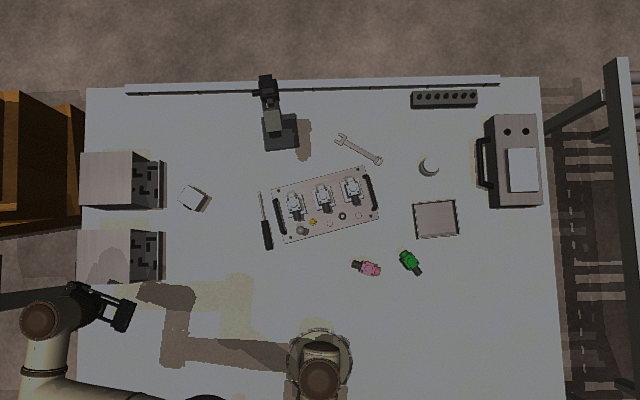

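```bash
cat > fit.py <<'E'
from h import *
from scipy.optimize import least_squares
np.set_printoptions(precision=4,suppress=True)
C={n:dict(np.load(f"{n}0.npz")) for n in("side","top")}
W={n:cloud(C[n]) for n in C}
def Rof(yaw,t): # x axis = away from viewing = back & up
    cy,sy,ct,st=np.cos(yaw),np.sin(yaw),np.cos(t),np.sin(t)
    x=np.array([cy*ct,sy*ct,st]); y=np.array([-sy,cy,0]); return np.stack([x,y,np.cross(x,y)],1)
def sdf(L):
    q=np.abs(L-[50,0,0])-[30,23,23]; b=np.linalg.norm(np.maximum(q,0),axis=1)+np.minimum(q.max(1),0)
    r=np.stack([np.hypot(L[:,1],L[:,2])-17,np.abs(L[:,0]-11)-11],1); c=np.linalg.norm(np.maximum(r,0),axis=1)+np.minimum(r.max(1),0)
    return np.minimum(b,c)
def fit(names):
    p=np.array([.685,.106,.288,0.1,.45])
    for k,tol in enumerate([30,20,12,8,8,8]):
        Q=np.concatenate([W[n][C[n]["depth"]>0] for n in names]); L=(Q-p[:3])@Rof(p[3],p[4])*1e3
        m=(np.abs(sdf(L))<tol)&(L[:,0]<68); Q=Q[m]
        r=least_squares(lambda p:sdf((Q-p[:3])@Rof(p[3],p[4])*1e3),p,loss="soft_l1",f_scale=2,x_scale=[.01,.01,.01,.1,.1]); p=r.x
    print(names,m.sum(),p,"rms",np.sqrt(np.mean(r.fun**2)),"focus",p[:3]-.1*Rof(p[3],p[4])[:,0]); return p
for nm in (["side"],["top"],["side","top"]): fit(nm)
# column
for n in C:
    Q=W[n][C[n]["depth"]>0]; m=(Q[:,2]>.05)&(Q[:,2]<.22)&(abs(Q[:,0]-.80)<.08)&(abs(Q[:,1]-.12)<.08); print(n,"column",m.sum(),Q[m].min(0),Q[m].max(0))
    m=(Q[:,2]>.005)&(Q[:,2]<.03)&(abs(Q[:,0]-.77)<.1)&(abs(Q[:,1]-.12)<.1); print("foot",cv2.minAreaRect((Q[m][:,:2]*1e3).astype(np.float32)))
# fixture plate
Q=W["top"][C["top"]["depth"]>0]; m=(Q[:,2]>.006)&(Q[:,2]<.055)&(np.hypot(Q[:,0]-.535,Q[:,1]+.03)<.19)&(Q[:,1]<.145)
print("fixture",cv2.minAreaRect((Q[m][:,:2]*1e3).astype(np.float32)))
# path heights
A=np.array([.229,.581]);B=np.array([.518,.07]);d=(B-A)/np.linalg.norm(B-A); n_=np.array([-d[1],d[0]])
Q=np.concatenate([W[n][C[n]["depth"]>0] for n in C]); s=(Q[:,:2]-A)@d; l=(Q[:,:2]-A)@n_
for a in np.arange(.12,.66,.06):
    m=(s>a)&(s<a+.06)&(abs(l)<.13); print(round(a,2),np.sort(Q[m,2])[-5])
E
python3 fit.py
```

```text
['side'] 512 [0.6878 0.1056 0.2919 0.1045 0.5202] rms 1.6109731907469738 focus [0.6015 0.0966 0.2422]
['top'] 376 [0.686  0.1083 0.2913 0.0996 0.5163] rms 2.2462999050251553 focus [0.5994 0.0996 0.2419]
['side', 'top'] 894 [0.6873 0.1062 0.2919 0.0969 0.5175] rms 1.9737320864703376 focus [0.6008 0.0978 0.2425]
side column 573 [0.786  0.0963 0.0501] [0.8236 0.1336 0.2199]
foot ((770.1497192382812, 120.58513641357422), (199.7017822265625, 197.71998596191406), 89.54396057128906)
top column 13 [0.7866 0.1042 0.0519] [0.8151 0.1065 0.1313]
foot ((769.1200561523438, 119.1785888671875), (197.60626220703125, 196.1225128173828), 89.90435791015625)
fixture ((535.687744140625, -37.17041015625), (366.707275390625, 361.6352844238281), 0.6219956278800964)
0.12 0.049855504309923145
0.18 0.010996900980225103
0.24 0.011526086732804138
0.3 0.01025381484965424
0.36 0.010496107209782855
0.42 0.031642055560888706
0.48 0.054317640499741957
0.54 0.09188751953350228
0.6 0.08216137584435594
0.66 0.09110261659367622
```

{"name": "servo_tool", "arguments": {"slide": [[0.032,0.026,0],[0.064,0.052,0],[0.096,0.078,0],[0.128,0.104,0],[0.16,0.13,0]], "spin": [-7,-14,-21,-28,-34.6], "grip": [0.3,0.3,0.3,0.3,0.3]}}

```text
time_s: 1.72
tcp_pos: [0.3306, 0.4004, 0.2199]
ee_rot: [[0.972, 0.234, 0.0], [0.234, -0.972, 0.0], [0.0, -0.0, -1.0]]
wrist_force: [0.1, -0.3, -0.1]
gripper_width: 0.735
gripper_force: 0.0
```

{"name": "servo_tool", "arguments": {"slide": [[0.011,0.037,0],[0.022,0.073,0],[0.033,0.11,0],[0.044,0.147,0],[0.054,0.183,0]], "spin": [0,0,0,0,0], "grip": [0.3,0.3,0.3,0.3,0.3]}}

```text
time_s: 2.13
tcp_pos: [0.4249, 0.2343, 0.2201]
ee_rot: [[0.974, 0.227, 0.001], [0.227, -0.974, 0.001], [0.001, -0.0, -1.0]]
wrist_force: [0.9, 0.0, 0.9]
gripper_width: 0.704
gripper_force: 0.0
```

{"name": "servo_tool", "arguments": {"slide": [[0.012,0.039,0.01],[0.024,0.077,0.02],[0.036,0.115,0.035],[0.047,0.15,0.052],[0.054,0.182,0.07]], "spin": [0,0,0,0,0], "grip": [0.3,0.3,0.3,0.3,0.3]}}

```text
time_s: 2.55
tcp_pos: [0.5197, 0.0693, 0.1496]
ee_rot: [[0.974, 0.227, 0.002], [0.227, -0.974, 0.001], [0.002, -0.0, -1.0]]
wrist_force: [0.7, -0.3, 0.8]
gripper_width: 0.703
gripper_force: 0.0
```

```bash
python3 - <<'E'
from h import *
np.set_printoptions(precision=4,suppress=True)
s=sense(); print(s["time_s"],s["tcp_pos"],s["joints"])
c=capture("side"); im=c["pixels"]; u,v=proj(c,[.518,.07,.08]).astype(int)
cv2.imwrite("pics/s1.png",cv2.resize(im[v-70:v+50,u-80:u+80],None,fx=5,fy=5,interpolation=cv2.INTER_CUBIC)[:600,:800])
for n in("side","top"):
    if n=="top":capture(n)
    for th in("nest_left","port_left","housing_left"): print(n,th,[(np.round(r["point"],3),round(r["conf"],2)) for r in tip_of(th,n)[:3]])
E
```

```text
2.55 [0.5197 0.0693 0.1496] [ 25.35    15.9393 -19.547    0.029  -54.382   77.7292]
side nest_left [(array([0.513, 0.071, 0.012]), 0.85)]
side port_left [(array([0.553, 0.082, 0.052]), 0.58), (array([ 0.599, -0.116,  0.055]), 0.53)]
side housing_left [(array([0.515, 0.069, 0.012]), 0.79)]
top nest_left [(array([0.518, 0.068, 0.014]), 0.56)]
top port_left [(array([ 0.462, -0.402,  0.   ]), 0.27)]
top housing_left [(array([0.512, 0.067, 0.012]), 0.66)]
```

View pics/s1.png

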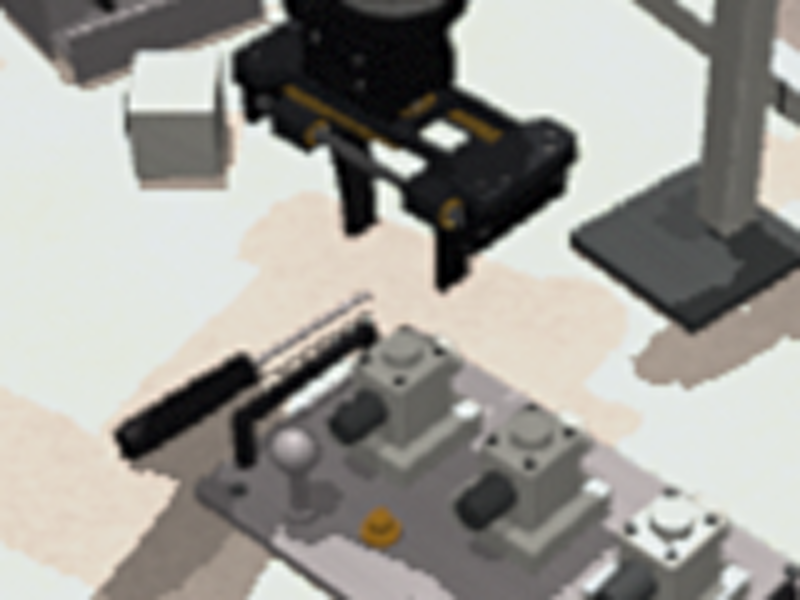

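{"name": "servo_tool", "arguments": {"slide": [[-0.002,0,0.02],[-0.002,0,0.04],[-0.002,0,0.058],[-0.002,0,0.072],[-0.002,0,0.084]], "spin": [0,0,0,0,0], "grip": [0.3,0.3,0.3,0.3,0.3]}}

```text
time_s: 3.37
tcp_pos: [0.5159, 0.072, 0.0654]
ee_rot: [[0.973, 0.229, 0.001], [0.229, -0.973, 0.0], [0.001, -0.0, -1.0]]
wrist_force: [-0.1, -0.1, -0.3]
gripper_width: 0.698
gripper_force: 0.0
```

{"name": "servo_tool", "arguments": {"slide": [[0,0,0],[0,0,0],[0,0,0],[0,0,0],[0,0,0]], "spin": [0,0,0,0,0], "grip": [0.7,0.7,0.7,0.7,0.7]}}

```text
time_s: 3.78
tcp_pos: [0.517, 0.0711, 0.0669]
ee_rot: [[0.974, 0.228, 0.002], [0.228, -0.974, 0.001], [0.003, -0.0, -1.0]]
wrist_force: [0.1, 0.7, 2.5]
gripper_width: 0.453
gripper_force: 30.0
```

{"name": "servo_tool", "arguments": {"slide": [[0,0,-0.003],[0,0,-0.006],[0,0,-0.01],[0,0,-0.01],[0,0,-0.01]], "spin": [0,0,0,0,0], "grip": [0.7,0.7,0.7,0.7,0.7]}}

```text
time_s: 4.2
tcp_pos: [0.5161, 0.0706, 0.0758]
ee_rot: [[0.974, 0.227, -0.0], [0.227, -0.974, 0.0], [0.0, -0.0, -1.0]]
wrist_force: [-0.1, 0.1, -4.1]
gripper_width: 0.453
gripper_force: 30.0
```

{"name": "servo_tool", "arguments": {"slide": [[-0.002,0,0],[-0.004,0,0],[-0.006,0,0],[-0.008,0,0],[-0.01,0,0]], "spin": [0,0,0,0,0], "grip": [0.7,0.7,0.7,0.7,0.7]}}

```text
time_s: 4.62
tcp_pos: [0.5101, 0.0695, 0.0775]
ee_rot: [[0.973, 0.229, 0.009], [0.229, -0.973, 0.002], [0.009, -0.0, -1.0]]
wrist_force: [6.5, 0.6, 1.1]
gripper_width: 0.45
gripper_force: 30.0
```

{"name": "servo_tool", "arguments": {"slide": [[-0.003,0,0],[-0.006,0,0],[-0.009,0,0],[-0.012,0,0],[-0.012,0,0]], "spin": [0,0,0,0,0], "grip": [0.7,0.7,0.7,0.7,0.7]}}

```text
time_s: 5.03
tcp_pos: [0.4988, 0.0673, 0.0783]
ee_rot: [[0.973, 0.229, 0.01], [0.229, -0.973, 0.003], [0.011, -0.001, -1.0]]
wrist_force: [5.4, 1.2, 3.7]
gripper_width: 0.453
gripper_force: 30.0
```

```bash
python3 - <<'E'
from h import *
s=sense(); print(s["time_s"],s["tcp_pos"],s["wrist_force"])
c=capture("side"); im=c["pixels"]; np.savez("s2.npz",**c); u,v=proj(c,[.5,.07,.08]).astype(int)
cv2.imwrite("pics/s2.png",cv2.resize(im[v-45:v+45,u-60:u+60],None,fx=6,fy=6,interpolation=cv2.INTER_CUBIC))
for th in("port_left","housing_left"): print(th,[(np.round(r["point"],3),round(r["conf"],2)) for r in tip_of(th,"side")[:3]])
E
```

```text
5.0333 [0.49884462 0.0672564  0.07827911] [5.36702609 1.17980491 3.65526035]
port_left [(array([0.54 , 0.075, 0.077]), 0.95)]
housing_left [(array([0.514, 0.071, 0.027]), 0.54)]
```

View pics/s2.png

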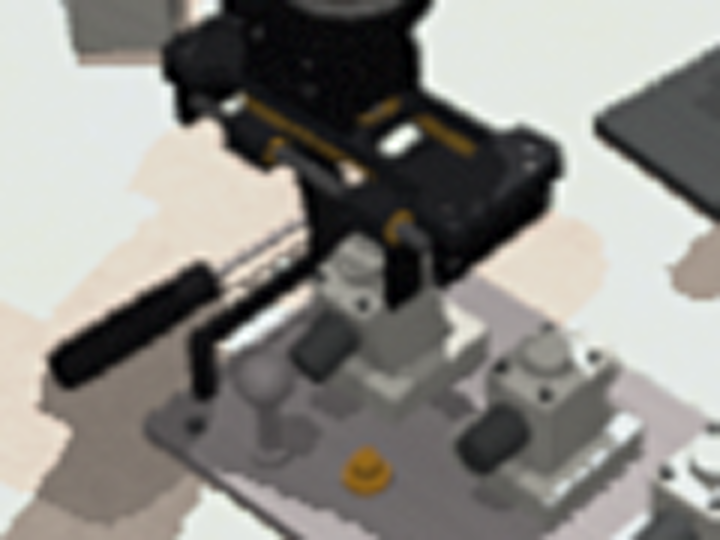

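{"name": "servo_tool", "arguments": {"slide": [[-0.002,0,0],[-0.004,0,0],[-0.006,0,0],[-0.007,0,0],[-0.007,0,0]], "spin": [0,0,0,0,0], "grip": [0.7,0.7,0.7,0.7,0.7]}}

```text
time_s: 5.6
tcp_pos: [0.4913, 0.0655, 0.0779]
ee_rot: [[0.973, 0.229, 0.008], [0.229, -0.974, 0.003], [0.009, -0.001, -1.0]]
wrist_force: [5.1, 2.1, 5.1]
gripper_width: 0.457
gripper_force: 30.0
```

```bash
cat > look.py <<'E'
import sys
from h import *
np.set_printoptions(precision=4,suppress=True)
s=sense(); print(s["time_s"],s["tcp_pos"],s["wrist_force"],s["gripper_width"])
tcp=np.array(s["tcp_pos"]); R=np.array(s["ee_rot"]); G=tcp+.006*R[:,2]
for n in("side","top"):
    c=capture(n); np.savez(f"{n}_l.npz",**c)
    for th in("port_left","housing_left"): print(n,th,[(np.round(r["point"],4),round(r["conf"],2), "in tool x,up rel grip", np.round([(np.array(r["point"])-G)@R[:,0],r["point"][2]-G[2]],4)) for r in tip_of(th,n)[:2]])
E
python3 look.py
```

```text
5.6 [0.4913 0.0655 0.0779] [5.1374 2.0571 5.1114] 0.45691199469840776
side port_left [(array([0.5324, 0.0744, 0.0785]), 0.77, 'in tool x,up rel grip', array([0.042 , 0.0066]))]
side housing_left [(array([0.5173, 0.0723, 0.0302]), 0.78, 'in tool x,up rel grip', array([ 0.0264, -0.0417]))]
top port_left []
top housing_left [(array([0.6841, 0.1023, 0.2889]), 0.42, 'in tool x,up rel grip', array([0.1979, 0.217 ]))]
```

{"name": "servo_tool", "arguments": {"slide": [[0.002,0,-0.01],[0.004,0,-0.035],[0.004,0,-0.065],[0.004,0,-0.095],[0.004,0,-0.115]], "spin": [0,0,0,0,0], "grip": [0.7,0.7,0.7,0.7,0.7]}}

```text
time_s: 6.32
tcp_pos: [0.4896, 0.0643, 0.1914]
ee_rot: [[0.974, 0.226, -0.005], [0.226, -0.974, -0.001], [-0.005, 0.0, -1.0]]
wrist_force: [1.3, -0.2, -2.9]
gripper_width: 0.449
gripper_force: 30.0
```

{"name": "servo_tool", "arguments": {"slide": [[0,0,-0.02],[0,0,-0.04],[0,0,-0.05],[0,0,-0.05],[0,0,-0.05]], "spin": [2,4,6,7.6,7.6], "grip": [0.7,0.7,0.7,0.7,0.7]}}

```text
time_s: 6.73
tcp_pos: [0.4892, 0.0644, 0.2392]
ee_rot: [[0.995, 0.095, -0.006], [0.095, -0.995, -0.001], [-0.006, 0.0, -1.0]]
wrist_force: [-0.2, -0.8, -3.4]
gripper_width: 0.456
gripper_force: 30.0
```

```bash
cat >> look.py <<'E'
from scipy.optimize import least_squares
c=dict(np.load("side_l.npz")); Q=cloud(c)[c["depth"]>0]
Rh0=np.stack([R[:,0]*[1,1,0],-R[:,1]*[1,1,0],[0,0,1]],1); Rh0/=np.linalg.norm(Rh0,axis=0)
L=(Q-G)@Rh0*1e3   # heading frame at grip, mm
m=(np.abs(L)<[75,40,75]).all(1); L=L[m]
def box(P,c,h):
    q=np.abs(P-c)-h; return np.linalg.norm(np.maximum(q,0),axis=1)+np.minimum(q.max(1),0)
def cyl(P,a,b,r,ax,c):
    o=[i for i in range(3) if i!=ax]; q=np.stack([np.hypot(P[:,o[0]]-c[0],P[:,o[1]]-c[1])-r,np.abs(P[:,ax]-(a+b)/2)-(b-a)/2],1)
    return np.linalg.norm(np.maximum(q,0),axis=1)+np.minimum(q.max(1),0)
def H(P): return np.min([box(P,[0,0,32],[23,20,32]),cyl(P,60,74,12,2,(0,0)),cyl(P,20,37,15,0,(0,42)),cyl(P,-53,-20,12,0,(0,42))],0)
def loc(p,L): # p: th, ox, oz (origin in heading frame), oy
    ct,st=np.cos(p[0]),np.sin(p[0]); d=L-[p[1],p[3],p[2]]
    return np.stack([d[:,0]*ct+d[:,2]*st,d[:,1],-d[:,0]*st+d[:,2]*ct],1)
best=None
for th in (.2,.4,.6):
    p=np.array([th,48*np.sin(th),-48*np.cos(th),0.])
    for tol in (12,8,6,5,5):
        P=loc(p,L); k=(np.abs(H(P))<tol)&~((np.abs(L[:,1])>18.5)&(np.abs(L[:,0])<14)&(L[:,2]>-24))&~((L[:,2]>28)&(np.abs(L[:,0])>20))
        r=least_squares(lambda p:H(loc(p,L[k])),p,loss="soft_l1",f_scale=1.5,x_scale=[.1,5,5,5]); p=r.x
    sc=(k.sum(),np.mean(np.abs(r.fun)))
    ct,st=np.cos(p[0]),np.sin(p[0]); port=G+Rh0@np.array([p[1]+37*ct-42*st,p[3],p[2]+37*st+42*ct])/1e3
    print(sc,p,"port",port,"port-tcp",port-tcp,"heading",np.arctan2(R[1,0],R[0,0]))
im=c["pixels"]; u,v=proj(c,G).astype(int)
if len(sys.argv)>1: cv2.imwrite(sys.argv[1],cv2.resize(im[max(v-45,0):v+45,u-60:u+60],None,fx=6,fy=6,interpolation=cv2.INTER_CUBIC))
E
python3 look.py pics/s3.png
```

```text
6.7333 [0.4892 0.0644 0.2392] [-0.1876 -0.7874 -3.4311] 0.4556433786007067
side port_left [(array([0.5335, 0.0655, 0.2396]), 0.7, 'in tool x,up rel grip', array([0.0442, 0.0064]))]
side housing_left [(array([0.5115, 0.0646, 0.1877]), 0.66, 'in tool x,up rel grip', array([ 0.0226, -0.0455]))]
top port_left []
top housing_left []
(np.int64(415), np.float64(1.119460566342705)) [  0.3785  25.3249 -42.2349  -0.5146] port [0.5332 0.0681 0.2437] port-tcp [0.044  0.0037 0.0045] heading 0.09502280673180205
(np.int64(415), np.float64(1.1194605662611403)) [  0.3785  25.3249 -42.2349  -0.5146] port [0.5332 0.0681 0.2437] port-tcp [0.044  0.0037 0.0045] heading 0.09502280673180205
(np.int64(415), np.float64(1.1194605663138808)) [  0.3785  25.3249 -42.2349  -0.5146] port [0.5332 0.0681 0.2437] port-tcp [0.044  0.0037 0.0045] heading 0.09502280673180205
```

View pics/s3.png

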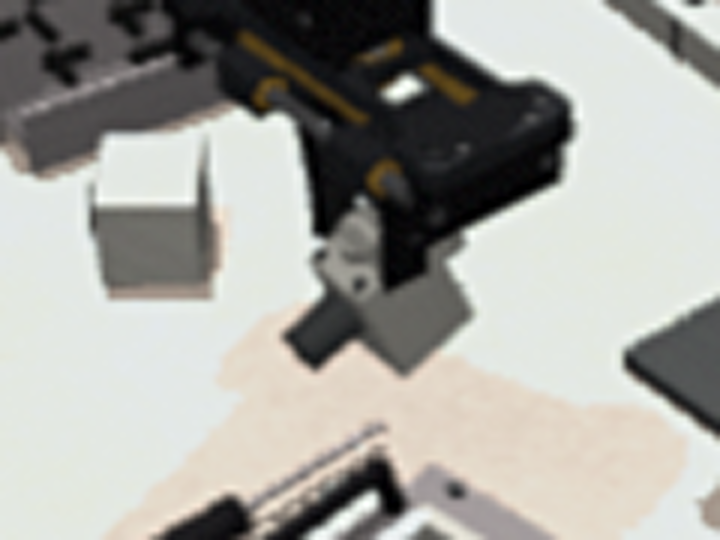

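{"name": "servo_tool", "arguments": {"slide": [[0.03,-0.004,0.01],[0.06,-0.008,0.035],[0.07,-0.0095,0.07],[0.07,-0.0095,0.105],[0.07,-0.0095,0.13]], "spin": [-3,-6,-7.6,-7.6,-7.6], "grip": [0.7,0.7,0.7,0.7,0.7]}}

```text
time_s: 7.45
tcp_pos: [0.5591, 0.0807, 0.1066]
ee_rot: [[0.974, 0.226, -0.006], [0.226, -0.974, -0.001], [-0.006, 0.0, -1.0]]
wrist_force: [-0.8, 0.2, -4.1]
gripper_width: 0.455
gripper_force: 30.0
```

{"name": "servo_tool", "arguments": {"slide": [[0,0,0.01],[0,0,0.02],[0,0,0.031],[0,0,0.031],[0,0,0.031]], "spin": [0,0,0,0,0], "grip": [0.7,0.7,0.7,0.7,0.7]}}

```text
time_s: 7.87
tcp_pos: [0.5613, 0.0814, 0.0806]
ee_rot: [[0.974, 0.228, 0.001], [0.228, -0.974, 0.0], [0.001, 0.0, -1.0]]
wrist_force: [1.1, -0.1, -2.8]
gripper_width: 0.451
gripper_force: 30.0
```

{"name": "servo_tool", "arguments": {"slide": [[-0.003,0,0],[-0.006,0,0],[-0.009,0,0],[-0.01,0,0],[-0.01,0,0]], "spin": [0,0,0,0,0], "grip": [0.7,0.7,0.7,0.7,0.7]}}

```text
time_s: 8.28
tcp_pos: [0.5506, 0.0789, 0.0802]
ee_rot: [[0.974, 0.227, 0.001], [0.227, -0.974, 0.0], [0.001, -0.0, -1.0]]
wrist_force: [0.1, -0.2, -2.6]
gripper_width: 0.452
gripper_force: 30.0
```

{"name": "servo_tool", "arguments": {"slide": [[-0.003,0,0.001],[-0.006,0,0.002],[-0.009,0,0.003],[-0.012,0,0.003],[-0.012,0,0.003]], "spin": [0,0,0,0,0], "grip": [0.7,0.7,0.7,0.7,0.7]}}

```text
time_s: 8.7
tcp_pos: [0.5417, 0.077, 0.0788]
ee_rot: [[0.974, 0.228, 0.007], [0.228, -0.974, 0.002], [0.007, -0.0, -1.0]]
wrist_force: [4.3, 0.5, 5.3]
gripper_width: 0.452
gripper_force: 30.0
```

```bash
python3 look.py pics/s4.png
```

```text
8.7 [0.5417 0.077  0.0788] [4.2797 0.4779 5.2915] 0.4523708414990597
side port_left []
side housing_left []
top port_left []
top housing_left [(array([ 0.6363, -0.3885,  0.0014]), 0.64, 'in tool x,up rel grip', array([-0.0148, -0.0714])), (array([ 0.5359, -0.0243,  0.0013]), 0.56, 'in tool x,up rel grip', array([-0.0294, -0.0715]))]
(np.int64(268), np.float64(1.771236683267194)) [  0.2782  22.0043 -46.0999  -0.5368] port [0.5867 0.087  0.0773] port-tcp [ 0.045   0.01   -0.0016] heading 0.2303178162295098
(np.int64(308), np.float64(1.4369035456538513)) [  0.511   33.312  -39.4193  -0.8589] port [0.5858 0.0865 0.0881] port-tcp [0.0441 0.0095 0.0093] heading 0.2303178162295098
(np.int64(308), np.float64(1.4328643649692372)) [  0.5139  33.4395 -39.2669  -0.8583] port [0.5858 0.0865 0.0883] port-tcp [0.0441 0.0095 0.0095] heading 0.2303178162295098
```

View pics/s4.png

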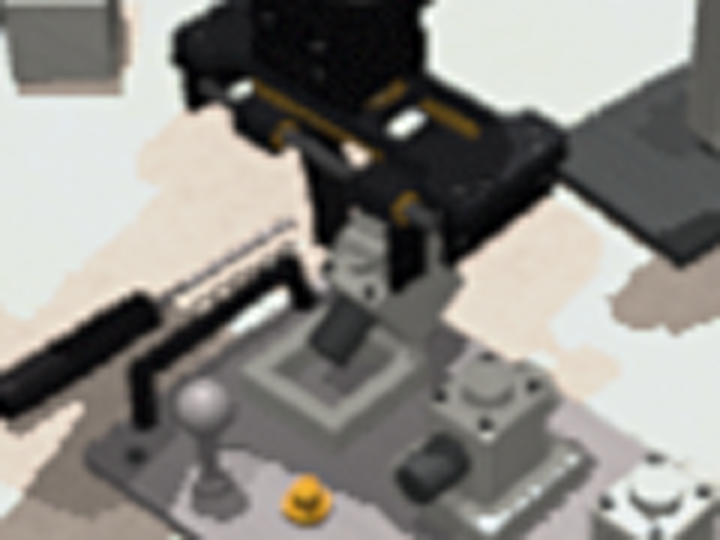

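{"name": "servo_tool", "arguments": {"slide": [[-0.001,0,0],[-0.002,0,0],[-0.003,0,0],[-0.003,0,0],[-0.003,0,0]], "spin": [0,0,0,0,0], "grip": [0.7,0.7,0.7,0.7,0.7]}}

```text
time_s: 9.42
tcp_pos: [0.5382, 0.0762, 0.0782]
ee_rot: [[0.974, 0.228, 0.005], [0.228, -0.974, 0.001], [0.005, -0.0, -1.0]]
wrist_force: [2.7, 0.3, 5.9]
gripper_width: 0.452
gripper_force: 30.0
```

{"name": "servo_tool", "arguments": {"slide": [[0.003,0,-0.01],[0.004,0,-0.035],[0.0,0,-0.065],[-0.015,0,-0.095],[-0.02,0,-0.115]], "spin": [0,0,0,0,0], "grip": [0.7,0.7,0.7,0.7,0.7]}}

```text
time_s: 9.83
tcp_pos: [0.513, 0.0699, 0.1918]
ee_rot: [[0.974, 0.226, -0.007], [0.226, -0.974, -0.001], [-0.007, -0.0, -1.0]]
wrist_force: [0.5, -0.6, -3.4]
gripper_width: 0.446
gripper_force: 30.0
```

{"name": "servo_tool", "arguments": {"slide": [[0,0,-0.02],[0,0,-0.04],[0,0,-0.04],[0,0,-0.04],[0,0,-0.04]], "spin": [2,4,6,7.6,7.6], "grip": [0.7,0.7,0.7,0.7,0.7]}}

```text
time_s: 10.25
tcp_pos: [0.5137, 0.0703, 0.2295]
ee_rot: [[0.995, 0.095, -0.008], [0.095, -0.995, -0.001], [-0.008, 0.0, -1.0]]
wrist_force: [0.2, -0.0, -3.9]
gripper_width: 0.45
gripper_force: 30.0
```

```bash
python3 look.py pics/s5.png
```

```text
10.25 [0.5137 0.0703 0.2295] [ 0.1698 -0.0468 -3.8962] 0.4499109487082227
side port_left [(array([0.5572, 0.0742, 0.235 ]), 0.67, 'in tool x,up rel grip', array([0.0436, 0.0115]))]
side housing_left [(array([0.5443, 0.0717, 0.1855]), 0.71, 'in tool x,up rel grip', array([ 0.0309, -0.038 ])), (array([ 0.478 , -0.0861,  0.0159]), 0.43, 'in tool x,up rel grip', array([-0.0487, -0.2076]))]
top port_left []
top housing_left []
(np.int64(377), np.float64(1.2585367702661339)) [  0.5456  35.352  -37.6319  -0.392 ] port [0.5587 0.0742 0.241 ] port-tcp [0.045  0.0039 0.0115] heading 0.094959372854863
(np.int64(377), np.float64(1.2585367704312975)) [  0.5456  35.352  -37.6319  -0.392 ] port [0.5587 0.0742 0.241 ] port-tcp [0.045  0.0039 0.0115] heading 0.094959372854863
(np.int64(377), np.float64(1.2572771545226245)) [  0.5464  35.3427 -37.6425  -0.3921] port [0.5586 0.0742 0.241 ] port-tcp [0.0449 0.0039 0.0115] heading 0.094959372854863
```

{"name": "servo_tool", "arguments": {"slide": [[0.012,-0.006,-0.001],[0.025,-0.012,-0.002],[0.036,-0.017,-0.003],[0.042,-0.019,-0.003],[0.044,-0.0195,-0.003]], "spin": [0,0,0,0,0], "grip": [0.7,0.7,0.7,0.7,0.7]}}

```text
time_s: 10.97
tcp_pos: [0.5592, 0.095, 0.234]
ee_rot: [[0.995, 0.097, -0.001], [0.097, -0.995, -0.0], [-0.001, 0.0, -1.0]]
wrist_force: [0.1, -0.3, -3.7]
gripper_width: 0.45
gripper_force: 30.0
```

{"name": "servo_tool", "arguments": {"slide": [[0,0,0],[0,0,0],[0,0,0],[0,0,0],[0,0,0]], "spin": [0,0,0,0,0], "grip": [0.7,0.7,0.7,0.7,0.7]}}

```text
time_s: 11.38
tcp_pos: [0.5584, 0.0944, 0.2348]
ee_rot: [[0.995, 0.096, 0.0], [0.096, -0.995, 0.0], [0.0, -0.0, -1.0]]
wrist_force: [-0.0, -0.9, -3.3]
gripper_width: 0.452
gripper_force: 30.0
```

```bash
python3 look.py pics/s6.png; python3 - <<'E'
from h import *
for n in("side","top"): print([(np.round(r["point"],4),round(r["conf"],2)) for r in tip_of("lens",n)[:2]+tip_of("focus",n)[:2]])
E
```

```text
11.3833 [0.5584 0.0944 0.2348] [-0.0033 -0.9446 -3.2889] 0.45158265313421253
side port_left [(array([0.6028, 0.0994, 0.2425]), 0.97, 'in tool x,up rel grip', array([0.0447, 0.0137]))]
side housing_left [(array([0.5918, 0.0981, 0.1919]), 0.66, 'in tool x,up rel grip', array([ 0.0336, -0.0369]))]
top port_left [(array([ 0.6342, -0.3875, -0.0001]), 0.59, 'in tool x,up rel grip', array([ 0.0291, -0.2289]))]
top housing_left []
(np.int64(368), np.float64(1.191165990555783)) [  0.559   35.6575 -37.1198  -0.6034] port [0.603  0.0981 0.247 ] port-tcp [0.0446 0.0037 0.0121] heading 0.09632525622765084
(np.int64(368), np.float64(1.1911659901512532)) [  0.559   35.6575 -37.1198  -0.6034] port [0.603  0.0981 0.247 ] port-tcp [0.0446 0.0037 0.0121] heading 0.09632525622765084
(np.int64(368), np.float64(1.1911659902137868)) [  0.559   35.6575 -37.1198  -0.6034] port [0.603  0.0981 0.247 ] port-tcp [0.0446 0.0037 0.0121] heading 0.09632525622765084
[(array([0.684 , 0.1086, 0.2887]), 0.56), (array([ 0.5979, -0.1183,  0.0539]), 0.39), (array([ 0.54  , -0.0256,  0.0115]), 0.6), (array([ 0.5624, -0.1214,  0.0134]), 0.37)]
[(array([0.6861, 0.1063, 0.2907]), 0.6)]
```

View pics/s6.png

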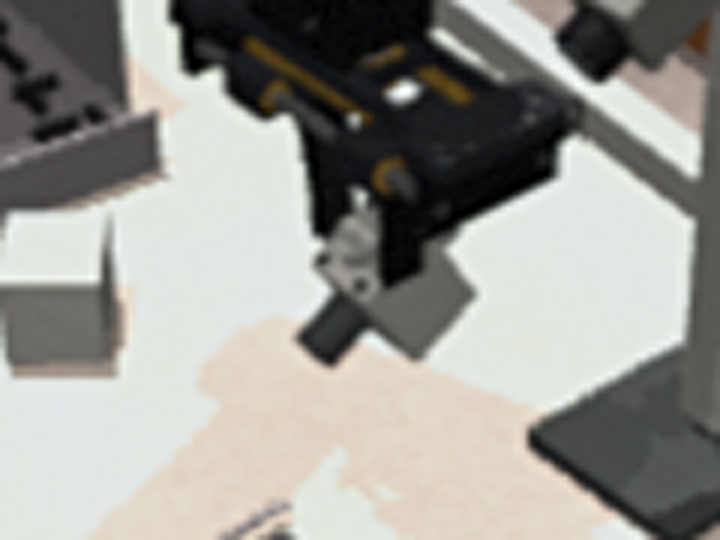

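The housing hangs clear below the gripper, tilted like the camera head (port side at about 470,290; lens at 590,45). I'll make one last correction of about 3 mm.

{"name": "servo_tool", "arguments": {"slide": [[-0.003,0,0.003],[-0.003,0,0.003],[-0.003,0,0.003],[-0.003,0,0.003],[-0.003,0,0.003]], "spin": [0,0,0,0,0], "grip": [0.7,0.7,0.7,0.7,0.7]}}

```text
time_s: 12.3
tcp_pos: [0.5558, 0.0943, 0.2317]
ee_rot: [[0.995, 0.096, 0.0], [0.096, -0.995, 0.0], [0.0, 0.0, -1.0]]
wrist_force: [-0.2, 0.0, -3.3]
gripper_width: 0.453
gripper_force: 30.0
```

{"name": "servo_tool", "arguments": {"slide": [[0,0,0],[0,0,0],[0,0,0],[0,0,0],[0,0,0]], "spin": [0,0,0,0,0], "grip": [0.7,0.7,0.7,0.7,0.7]}}

```text
time_s: 12.72
tcp_pos: [0.5558, 0.0943, 0.2317]
ee_rot: [[0.995, 0.096, 0.0], [0.096, -0.995, -0.0], [0.0, 0.0, -1.0]]
wrist_force: [-0.9, -0.4, -3.8]
gripper_width: 0.454
gripper_force: 30.0
```

```bash
python3 look.py | grep -v top; python3 -c "
from station import *
print(sense()['joint_velocities'],finish_job())"
```

```text
12.7167 [0.5558 0.0943 0.2317] [-0.9238 -0.3639 -3.8093] 0.45417193193510785
side port_left [(array([0.6002, 0.0976, 0.2405]), 0.74, 'in tool x,up rel grip', array([0.0445, 0.0148])), (array([0.4594, 0.0083, 0.0131]), 0.36, 'in tool x,up rel grip', array([-0.1042, -0.2126]))]
side housing_left [(array([0.5868, 0.0963, 0.1875]), 0.9, 'in tool x,up rel grip', array([ 0.0311, -0.0382]))]
(np.int64(371), np.float64(1.2959577827213917)) [  0.5646  35.8023 -37.2491  -0.6294] port [0.6002 0.098  0.2437] port-tcp [0.0444 0.0037 0.012 ] heading 0.09641287867341107
(np.int64(371), np.float64(1.295957782860506)) [  0.5646  35.8023 -37.2491  -0.6294] port [0.6002 0.098  0.2437] port-tcp [0.0444 0.0037 0.012 ] heading 0.09641287867341107
(np.int64(371), np.float64(1.2959577829012763)) [  0.5646  35.8023 -37.2491  -0.6294] port [0.6002 0.098  0.2437] port-tcp [0.0444 0.0037 0.012 ] heading 0.09641287867341107
the job is handed in; nothing more can be done
[-0.01423514  0.03058926 -0.01184688  0.06180188  0.10790039  0.12596144] None
```

I handed the job in at 12.7 s with the left (pin-marked) housing held steady in front of the lens; by my measurements its port mouth is about 1–2 mm from the focus point and its tilt within about 0.05 rad (3°) of the camera's, but `finish_job()` returned no verdict.

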